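# Tip a carton label-up onto the scan field

### The arm

A 6-joint arm with a two-finger parallel gripper is mounted at the origin on the work surface. World frame = base frame: x ahead of the robot, y to its left, z up, the work surface at z = 0. Lengths are in m, angles in rad, forces in N, time in s.
With the tool pointing down it reaches from about 0.25 to 0.725 m from the base axis. Payload 4 kg.
Tool frame: the origin (TCP) lies at the very end of the fingers, on their centre line; the grasp point (between the pads) lies 19 mm behind it; z points along the fingers, y is the direction in which the jaws open and shut (so a half turn about z gives the same grasp; the last joint's range is limited). The gripper opens to 85 mm and grips with 20 to 120 N. Pads are 22 mm wide; open, the fingers measure 114 mm over their backs; the gripper's body (76 mm by 85 mm) begins 54 mm behind the grasp point. The pads swing forward as they close: fully open they stand 13 mm farther back than shut.
Start: joints at [-1.322, 0.241, 0.005, 1.335, 0, 1.571], TCP at [0.123, -0.485, 0.202] pointing down, gripper open.
Joint ranges: [-2.72, 2.72], [-1.05, 1.87], [-1.09, 1.28], [-1.99, 2.15], [-1.42, 1.44], [-3.14, 3.14]. Speed limits (rad/s): [2.79, 2.79, 3.14, 3.14, 3.14, 3.14].

### API

Orientations are given as a rotation vector (axis times angle).
In Python, from station import arm, eyes gives the robot as it stands.
- The arm moves only by the tool move_arm, never from a script. Its argument "rows" is a list of rows, each a list of 7 numbers: the shift along the tool's x, y, z in mm, then the turn, a rotation vector about the tool's x, y, z in degrees, then the opening in per cent of the stroke, from 0 (shut) to 100 (fully open). In form: [[x, y, z, rx, ry, rz, fingers], ...]. A call has 1 to 8 rows; each row is the pose to reach, as a shift and turn from the pose measured when the call began, along the tool's axes at that moment; what a row does not reach only later rows make up. A row lasts 1/8 s, in which the tool goes at most 62.5 mm and 10.7 degrees, less where a joint would pass 70% of its speed; a pose out of reach is approached as far as the arm can. A call with a gripper value outside its range is refused whole. The fingers move at their own pace and stop on an object; "newtons" is the grip in N (left out, the last holds). Time passes only in rows, so rows that repeat a pose let the fingers close. It gives the time, the measured TCP pose, the force and the opening at its end, in the units of the state.
- arm.get_obs(): the state, without advancing time (a new reading comes with each control period).
- eyes.get_image(name): name is "scene" or "top"; returns the picture (400x640x3 uint8, red, green, blue); there is no depth.
- eyes.camera_params(name): a dict with "K" (3x3 intrinsics, pixels), "world_to_cam" (4x4, takes a point from world to camera coordinates). Camera axes: x right, y up, looking along -z (the intrinsics and any distortion apply to the point x, -y, -z); pixel columns grow to the right and rows downward; lengths in m; the calibration is good to about 2 mm. A picture is of the moment at which its call begins. camera_params takes no time and is no camera call.
- arm.close_job(): hands the job in, once; it reports no verdict.
The state is a dict: "t": time; "joints": joint angles; "joint_velocities": joint speeds; "tau": joint torques, N m; "ee_pos": TCP position; "orientation": TCP orientation; "wrist_force": force on the tool from outside, world axes, zero at the start; "torque": the same for the moment, N m; "grip_width": finger opening in m.
Only numpy, scipy, OpenCV 4.12 (cv2) and the standard library are available. Lean on these libraries where they do the work, as an engineer would, in place of code of your own. Each camera call takes 0.05 s, during which the arm holds its last target. There are 200 camera calls.

### The job

Tip the standing carton with the red label over by pushing it high up on its label side, so that it falls flat inside the yellow frame on the black pad with its label facing up. Once it lies still, press the green scan button all the way down and let it come up again. Only push and press: do not lift or carry the carton, and leave the blue-labelled carton and everything else on the desk where it is.

Things in the scene. Friction and masses are not known exactly. Their poses are not given: they have to be found in the camera images.
- carton: the carton to lay down: brown, 60 mm thick (x), 110 wide (y), 160 high (z), 0.25-0.5 kg, standing on the black pad; origin: centre of its underside. Its large -x face has a white label with a RED band that folds over the top edge; its blank +x face looks into the frame. Pushed towards its +x near the top of the label face it tips over its lower +x edge, falls by itself past 0.37 rad and lies label up (its x axis down)
- carton_mid (a point): centre of that carton, 80 mm above its underside when it stands; axes as the carton's
- carton_bl (a point): corner of the carton's label face, at its underside, +y side (carton frame -30, 55, 0 mm)
- carton_br (a point): corner of the carton's label face, at its underside, -y side (-30, -55, 0 mm)
- carton_tl (a point): corner of the carton's label face, at its top, +y side (-30, 55, 160 mm)
- carton_tr (a point): corner of the carton's label face, at its top, -y side (-30, -55, 160 mm)
- pad: black scan pad fixed on the desk, 380 mm (x) x 220 mm (y), 3 mm thick; origin at its centre on the desk. On it a rectangular frame of yellow tape 8 mm wide, centred on the pad: inside 240 mm (x) x 180 mm (y), outside 256 x 196 mm. The carton stands at the frame's -x end, its centre 95 to 125 mm from the pad's, turned up to 0.1 rad from the pad's axes
- scan (a joint): travel of the scan button: 0 up, 0.006 m fully down; it springs back, fully down takes 5 N
- scan_top (a point): centre of the top face of the round green scan button, 38 mm across, facing up, 57 mm above the desk; it sits in a grey ring (54 mm across) on a fixed white box (90 x 90 x 35 mm) at the right or the left of the pad
- other_carton: standing carton of the same kind (60 x 110 x 160 mm) with a BLUE band on its label and over its top edge; origin at the centre of its underside. A bystander, to be left alone
- pen_cup: black round pen cup with three pens, 76 mm across, 95 mm high (pens to 150 mm); origin at the centre of its underside. A bystander
- calculator: flat grey desk calculator, 130 x 80 x 16 mm; origin at the centre of its underside. A bystander
- mug: white mug, 80 mm across, 95 mm high, at the right side of the desk. A bystander
- mouse: black computer mouse, 105 x 60 x 30 mm, on the left side of the desk. A bystander
There are look-alikes about, which are no part of the job. Leave any turquoise look-alike of the part that bears scan alone.

How it is judged:
On the way, in this order (a step that is already met when the one before it is completed fails the run):
1. the carton lies label up inside the yellow frame, at rest (angle between carton's own x axis and vertical above 2.95 rad and x of carton_bl in the frame of pad between -0.128 and 0.128 m and y of carton_bl in the frame of pad between -0.098 and 0.098 m and x of carton_br in the frame of pad between -0.128 and 0.128 m and y of carton_br in the frame of pad between -0.098 and 0.098 m and x of carton_tl in the frame of pad between -0.128 and 0.128 m and y of carton_tl in the frame of pad between -0.098 and 0.098 m and x of carton_tr in the frame of pad between -0.128 and 0.128 m and y of carton_tr in the frame of pad between -0.098 and 0.098 m and linear speed of carton below 0.02 m/s and angular speed of carton below 0.1 rad/s), for 0.3 s.
2. the green button is pressed fully down (value of joint scan above 0.005 m), for 0.05 s.
At the end, for the whole second after the job is handed in: the red-labelled carton lies at rest with its label face up (within about 11 degrees), all four corners of it on or inside the yellow tape (128 mm along and 98 mm across from the pad's centre), after which the green button went down at least 5 mm and has come up again (all of step 1 and value of joint scan below 0.0015 m); the robot touches nothing.
It fails at once if the carton is lifted (its centre more than 25 mm above its standing height, or more than 32 mm above its lying height once it is down) (height (world z) of carton_mid above 0.108 m or (angle between carton_mid's own z axis and vertical above 1.35 rad and height (world z) of carton_mid above 0.065 m)).
It fails at once if the scan button is pressed before the carton lies label up (value of joint scan above 0.003 m and angle between carton's own x axis and vertical below 2.9 rad).
It fails at once if another thing on the desk is moved more than 20 mm or knocked over (distance of any of other_carton, pen_cup, calculator, mug, mouse from where it was at the start of the episode above 0.02 m or angle between any of other_carton, pen_cup, calculator, mug, mouse's own z axis and vertical above 0.5 rad).
It also fails if it takes over 51 s, if anything falls off the work surface, if the arm or the gripper's body presses on something with over 40 N, if the wrist force passes 120 N, or if a joint passes its speed limit or range.

## Working session

There is one attempt and no reset: what is moved stays moved. The work goes in short steps, Python scripts to look and compute and a tool call to move; the robot and the scene stay as the last step left them, time stands still between calls to the robot, and variables do not carry over. Pictures are saved under pics/ and viewed, about 8 in all and at most 12, crops included, and the job is handed in when it is done.

Besides the shell and the picture viewer there is one more tool, called after ">>>" by a JSON object that holds its "method" and its "body", one argument or row to a line. move_arm: Moves the arm, as the interface text tells. Its arguments: {"type":"object","properties":{"rows":{"type":"array","items":{"type":"array","items":{"type":"number"}}},"newtons":{"type":"number"}},"required":["rows"]}

```bash
mkdir -p pics; cat > h.py <<'E'
import numpy as np, cv2
from station import arm, eyes
from scipy.spatial.transform import Rotation as R
def ray(cam,u,v):
    p=eyes.camera_params(cam);K=np.array(p["K"]);T=np.array(p["world_to_cam"])
    d=np.linalg.inv(K)@[u,v,1.];d=np.array([d[0],-d[1],-d[2]])
    return -T[:3,:3].T@T[:3,3], T[:3,:3].T@d
def at(cam,u,v,z):
    c,d=ray(cam,u,v);return c+d*(z-c[2])/d[2]
def proj(cam,P):
    p=eyes.camera_params(cam);K=np.array(p["K"]);T=np.array(p["world_to_cam"])
    q=T[:3,:3]@P+T[:3,3];q=K@[q[0],-q[1],-q[2]];return q[:2]/q[2]
def snap(cam,name):
    im=eyes.get_image(cam);cv2.imwrite(f"pics/{name}.png",np.ascontiguousarray(im[...,::-1]));return im
def totool(P):
    o=arm.get_obs();r=R.from_rotvec(o["orientation"])
    return r.inv().apply(np.array(P)-o["ee_pos"])*1000
E
python3 - <<'E'
from h import *
for c in("scene","top"):
    snap(c,c+"0");p=eyes.camera_params(c);print(p.keys(),ray(c,320,200))
print(arm.get_obs())
E
```

```text
dict_keys(['K', 'world_to_cam']) (array([1.00347087, 0.76034508, 1.48211656]), array([-0.2567862 , -0.46368513, -0.84802717]))
dict_keys(['K', 'world_to_cam']) (array([ 0.42648785, -0.00681498,  1.58574692]), array([ 0.10202628, -0.01115788, -0.9950689 ]))
{'t': 0.1, 'joints': array([-1.32198908e+00,  2.41353076e-01,  3.83464920e-03,  1.33514523e+00,
       -1.75153176e-05,  1.57080047e+00]), 'joint_velocities': array([-0.00187881, -0.00130414,  0.00201662, -0.00112719,  0.0009717 ,
        0.00091495]), 'tau': array([ 4.16566290e-04, -3.73139048e+01,  2.53009415e+01,  1.08447333e-02,
        3.03057573e-05, -8.64332691e-06]), 'ee_pos': array([ 0.12296788, -0.48401242,  0.20068501]), 'orientation': array([-3.11547830e+00, -3.89582128e-01,  3.91035092e-04]), 'wrist_force': array([ 0.35297088,  0.14492682, -0.09391479]), 'torque': array([-0.02420443,  0.00887475, -0.02078536]), 'grip_width': 0.08523542888054272}
```

View pics/scene0.png

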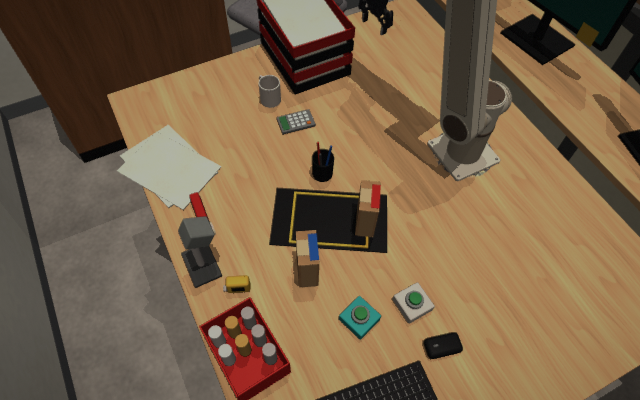

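View pics/top0.png

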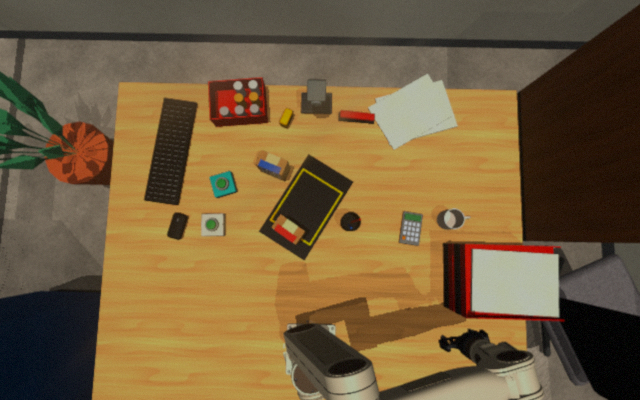

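The scene view shows the red carton standing at (368,210), the blue one at (307,260) and the white box with its button at (415,300); the turquoise look-alike is at (360,316). The top view has the pad centred near (306,207), the carton at (289,229), the green button at (212,224), the turquoise one at (223,184) and the pen cup at (350,221).

```bash
python3 - <<'E'
from h import *
im=cv2.imread("pics/top0.png");hsv=cv2.cvtColor(im,cv2.COLOR_BGR2HSV)
def roi(m,x0,y0,x1,y1):
    o=np.zeros_like(m);o[y0:y1,x0:x1]=m[y0:y1,x0:x1];return o
def quad(m):
    p=cv2.findNonZero(m);h=cv2.convexHull(p)
    return cv2.minAreaRect(h),len(p)
blk=roi(cv2.inRange(hsv,(0,0,0),(180,255,60)),255,148,358,265)
n,l,s,_=cv2.connectedComponentsWithStats(blk)
i=1+np.argmax(s[1:,4]);blk=(l==i).astype(np.uint8)*255
# world-plane rect: hull to world, then minAreaRect
def wrect(m,z,cam="top"):
    h=cv2.convexHull(cv2.findNonZero(m))[:,0]
    w=np.array([at(cam,u,v,z)[:2] for u,v in h],np.float32)
    return cv2.minAreaRect(w*1000)
print("pad",wrect(blk,.003),s[i])
yel=roi(cv2.inRange(hsv,(20,120,90),(35,255,255)),262,155,350,256)
print("yel",wrect(yel,.003),cv2.countNonZero(yel))
grn=roi(cv2.inRange(hsv,(50,90,40),(90,255,255)),200,212,226,238)
M=cv2.moments(grn,True);print("green",M["m00"],at("top",M["m10"]/M["m00"],M["m01"]/M["m00"],.057))
wb=roi(cv2.inRange(hsv,(0,0,130),(180,50,255)),196,208,230,242);print("box",wrect(wb,.035))
red=roi(cv2.inRange(hsv,(0,150,80),(8,255,255))|cv2.inRange(hsv,(172,150,80),(180,255,255)),265,210,310,250)
print("red",wrect(red,.163),cv2.boundingRect(red))
c=cv2.resize(im[145:270,200:365],None,fx=4.8,fy=4.8,interpolation=cv2.INTER_CUBIC);cv2.imwrite("pics/c1.png",c)
E
```

```text
pad ((562.5728759765625, 32.214263916015625), (172.56520080566406, 233.494140625), 59.263465881347656) [ 274  172   65   70 2117]
yel ((569.6734619140625, 34.8846435546875), (412.2398681640625, 361.09222412109375), 1.3301447629928589) 1648
green 58.0 [0.47879061 0.40765731 0.057     ]
box ((477.8957824707031, 405.9582824707031), (80.71205139160156, 80.29042053222656), 2.9879844188690186)
red ((447.74176025390625, 103.49388122558594), (84.74181365966797, 28.320844650268555), 56.770809173583984) (274, 224, 23, 19)
```

View pics/c1.png

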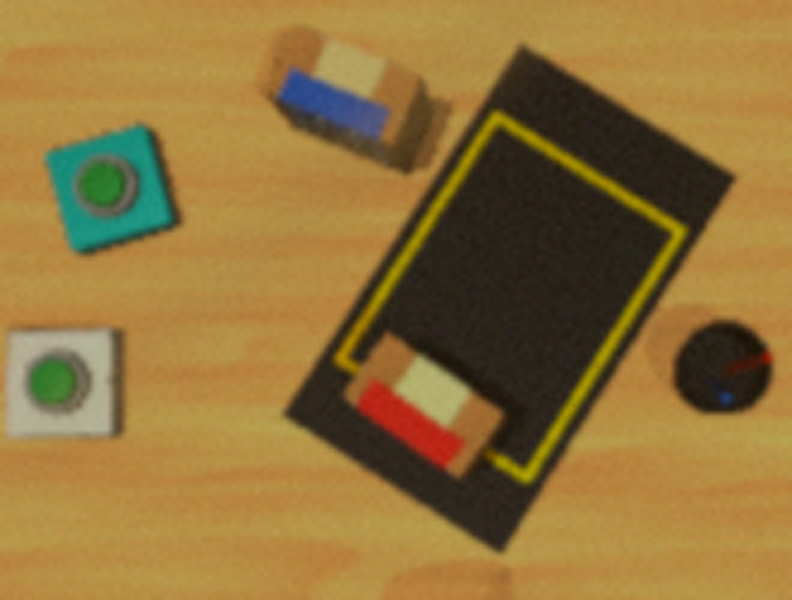

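The crop is clear. The pad corners are at (520,44), (736,178), (503,552) and (284,411). The carton top corners are at (388,333), (505,412), (463,478) and (345,396). The green button is at (52,381).

```bash
python3 - <<'E'
from h import *
def W(pts,z): return np.array([at("top",200+(u+.5)/4.8-.5,145+(v+.5)/4.8-.5,z) for u,v in pts])[:,:2]
for n,p,z in(("pad",[(520,44),(736,178),(503,552),(284,411)],.003),("tape",[(495,112),(688,230),(529,484),(335,362)],.003),
  ("carton",[(388,333),(505,412),(463,478),(345,396)],.163),("other",[(305,28),(420,75),(385,140),(278,98)],.16)):
    w=W(p,z);print(n,w.round(4).tolist(),"c",w.mean(0).round(4),"sides",np.linalg.norm(w-np.roll(w,-1,0),axis=1).round(3))
    e=[w[i]-w[(i+3)%4] if 0 else None for i in range(4)]
    d=w[0]+w[1]-w[2]-w[3];print("  yaw",np.arctan2(d[1],d[0]))
print("btn",W([(52,381)],.057),"btn2",W([(103,185)],.057),"cup",W([(723,367)],.095))
im=cv2.imread("pics/scene0.png")
cv2.imwrite("pics/s1.png",cv2.resize(im[170:330,265:440],None,fx=3.7,fy=3.7,interpolation=cv2.INTER_CUBIC))
E
```

```text
pad [[0.7812, 0.03], [0.668, -0.1588], [0.3455, 0.033], [0.459, 0.2221]] c [0.5634 0.0316] sides [0.22  0.375 0.221 0.375]
  yaw -0.5370108195582468
tape [[0.7208, 0.0501], [0.622, -0.1182], [0.4027, 0.0126], [0.5016, 0.1804]] c [0.5618 0.0312] sides [0.195 0.255 0.195 0.255]
  yaw -0.5370639432427315
carton [[0.5172, 0.1216], [0.4591, 0.0303], [0.4084, 0.0608], [0.4682, 0.1528]] c [0.4632 0.0914] sides [0.108 0.059 0.11  0.058]
  yaw -0.5548472025093338
other [[0.7549, 0.1952], [0.7195, 0.1038], [0.6675, 0.1294], [0.6987, 0.2141]] c [0.7101 0.1606] sides [0.098 0.058 0.09  0.059]
  yaw -0.38957559655638546
btn [[0.47768374 0.40627267]] btn2 [[0.6413883  0.37280181]] cup [[ 0.50080605 -0.14146795]]
```

View pics/s1.png

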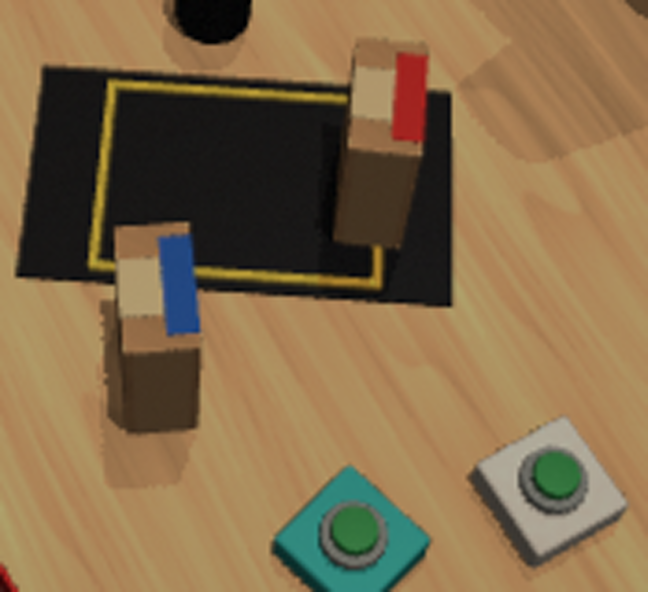

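The scene crop agrees: the red label faces the base, the lane into the frame is clear, and the white box carries the real button. In the pad frame the carton sits at about (-116, 1) mm, turned -0.018 rad, so it should land at x from -86 to 74 mm, well inside the frame. Next I work out the approach behind the label.

```bash
cat >> h.py <<'E'
PAD=np.array([.5626,.0314]);PY=-.537
CX=np.array([np.cos(-.55),np.sin(-.55)]);CC=np.array([.4632,.0914])
def turn(yaw): # tool down, tool y (jaw axis) at world yaw+90deg
    o=arm.get_obs();r=R.from_rotvec(o["orientation"]);best=None
    for k in(0,np.pi):
        g=R.from_euler("z",yaw+k)*R.from_rotvec([np.pi,0,0])
        v=np.degrees((r.inv()*g).as_rotvec())
        if best is None or np.linalg.norm(v)<np.linalg.norm(best):best=v
    return best
E
python3 - <<'E'
from h import *
r=R.from_rotvec(arm.get_obs()["orientation"]).as_matrix();print(r.round(2))
P=np.r_[CC-CX*.09,.25];print(P,totool(P).round(1),turn(-.55).round(1), proj("scene",np.r_[CC,.163]))
E
```

```text
[[ 0.97  0.25 -0.  ]
 [ 0.25 -0.97  0.  ]
 [-0.   -0.   -1.  ]]
[0.38647279 0.13844185 0.25      ] [ 408.7 -538.5  -48.3] [-0.1  0.  45.8] [368.90114074 195.62417812]
```

>>> {"method": "move_arm", "body": {
  "rows": [
    [40,-55,-25,0,0,4,40],
    [80,-108,-48,0,0,9,40],
    [122,-160,-48,0,0,14,40],
    [163,-215,-48,0,0,19,40],
    [205,-270,-48,0,0,24,40],
    [245,-323,-48,0,0,29,40],
    [286,-377,-48,0,0,34,40],
    [320,-420,-48,0,0,38,40]
  ]
}}

```text
t: 1.1
ee_pos: [0.2921, -0.0893, 0.2494]
orientation: [-3.044, 0.538, -0.01]
wrist_force: [-0.1, 0.0, 0.0]
grip_width: 0.0343
```

```bash
python3 - <<'E'
from h import *
P=np.r_[CC-CX*.09,.25];print(arm.get_obs()["ee_pos"],totool(P).round(1),turn(-.55).round(1),arm.get_obs()["wrist_force"])
E
```

```text
[ 0.29213856 -0.08932329  0.24936044] [  10.6 -246.    11.7] [-2.9  0.4 11.5] [-0.08066377  0.03437526  0.04076475]
```

>>> {"method": "move_arm", "body": {
  "rows": [
    [3,-50,3,-1,0,3,40],
    [6,-105,5,-2,0,6,40],
    [9,-160,8,-3,0,9,40],
    [10,-215,10,-3,0,11.5,40],
    [10.6,-246,11.7,-2.9,0.4,11.5,40],
    [10.6,-246,11.7,-2.9,0.4,11.5,40],
    [10.6,-246,11.7,-2.9,0.4,11.5,40]
  ]
}}

```text
t: 1.98
ee_pos: [0.2567, -0.1209, 0.2502]
orientation: [-2.996, 0.764, -0.017]
wrist_force: [-0.1, -0.4, -0.1]
grip_width: 0.0341
```

```bash
python3 - <<'E'
from h import *
P=np.r_[CC-CX*.09,.142];o=arm.get_obs();print(o["ee_pos"],totool(P).round(1),turn(-.55).round(1),R.from_rotvec(o["orientation"]).as_matrix().round(2),o["joint_velocities"].round(3))
E
```

```text
[ 0.25668469 -0.1209074   0.25015251] [ -10.1 -283.9  122.9] [-2.9  0.2  2.9] [[ 0.88 -0.48  0.02]
 [-0.48 -0.88  0.05]
 [-0.   -0.05 -1.  ]] [ 0.001 -0.049 -0.034  0.013 -0.006 -0.001]
```

```bash
python3 - <<'E'
from h import *
o=arm.get_obs();print(o["joints"].round(3),o["tau"].round(1),o["wrist_force"]);snap("top","top1")
E
```

```text
[-0.5   -0.216 -0.334  1.454  0.051  3.141] [ -0.2 -14.8  25.8   0.    0.2   0. ] [-0.05549974 -0.40935957 -0.06211762]
```

View pics/top1.png

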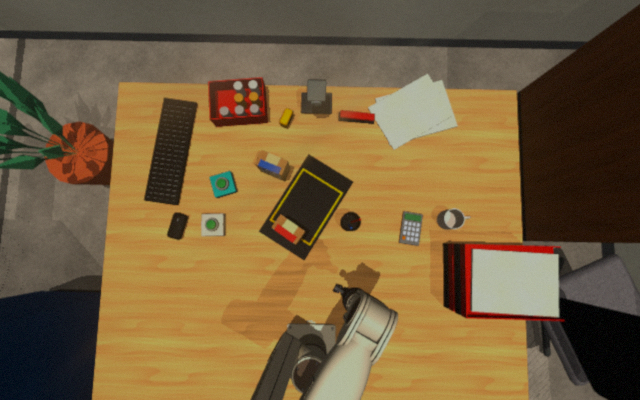

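The last joint ran to its stop at 3.14, so this half turn is unreachable. I use the other one, turning the tool by about -177° in all while travelling.

>>> {"method": "move_arm", "body": {
  "rows": [
    [0,-20,0,0,0,-10,40],
    [0,-60,5,0,0,-20,40],
    [-3,-105,8,0,0,-31,40],
    [-5,-150,10,0,0,-41,40],
    [-6,-195,12,0,0,-52,40],
    [-8,-235,14,0,0,-62,40],
    [-10,-265,15,0,0,-72,40],
    [-10,-284,15,0,0,-83,40]
  ]
}}

```text
t: 3.02
ee_pos: [0.384, 0.1358, 0.2495]
orientation: [-2.763, -1.428, -0.064]
wrist_force: [-0.7, -0.3, 0.6]
grip_width: 0.0344
```

```bash
cat >> h.py <<'E'
def status(P,yaw=-.55):
    o=arm.get_obs();print("t",o["t"],"ee",o["ee_pos"].round(4),"j",o["joints"].round(2),"F",o["wrist_force"].round(1))
    r=R.from_rotvec(o["orientation"])
    for k in(0,np.pi):print("turn",np.degrees((r.inv()*R.from_euler("z",yaw+k)*R.from_rotvec([np.pi,0,0])).as_rotvec()).round(1))
    print("shift",totool(P).round(1))
E
python3 - <<'E'
from h import *
status(np.r_[CC-CX*.09,.25])
E
```

```text
t 3.025 ee [0.384  0.1358 0.2495] j [ 0.31  0.01 -0.14  1.39  0.04  2.5 ] F [-0.7 -0.3  0.6]
turn [-2.6 -2.  86.2]
turn [  2.   -2.6 -93.8]
shift [ 3.6  0.4 -0.4]
```

>>> {"method": "move_arm", "body": {
  "rows": [
    [4,0,0,0,0,-10,40],
    [4,0,0,0,0,-21,40],
    [4,0,0,1,-1,-31,40],
    [4,0,10,1,-1,-42,40],
    [4,0,20,1,-2,-52,40],
    [4,0,30,2,-2,-63,40],
    [4,0,40,2,-2.6,-73,40],
    [4,0,50,2,-2.6,-83,40]
  ]
}}

```text
t: 4.03
ee_pos: [0.3875, 0.1419, 0.1992]
orientation: [-1.121, -2.929, 0.001]
wrist_force: [-0.3, 0.2, -0.2]
grip_width: 0.0342
```

```bash
python3 - <<'E'
from h import *
status(np.r_[CC-CX*.075,.142])
E
```

```text
t 4.025 ee [0.3875 0.1419 0.1992] j [ 0.35  0.07 -0.2   1.3   0.    1.08] F [-0.3  0.2 -0.2]
turn [ -0.4   0.2 169.6]
turn [ -0.1  -0.3 -10.4]
shift [-16.6  -0.4  57.1]
```

>>> {"method": "move_arm", "body": {
  "rows": [
    [-5,0,25,0,0,-5,40],
    [-10,0,50,0,0,-10.4,40],
    [-16,0,57,0,0,-10.4,40],
    [-16,0,57,0,0,-10.4,40]
  ]
}}

```text
t: 4.53
ee_pos: [0.3992, 0.1313, 0.1421]
orientation: [-0.853, -3.017, 0.001]
wrist_force: [0.1, 0.6, 0.4]
grip_width: 0.0343
```

```bash
python3 - <<'E'
from h import *
status(np.r_[CC-CX*.03,.142]); im=snap("scene","s2");cv2.imwrite("pics/s2.png",cv2.resize(cv2.imread("pics/s2.png")[150:270,290:450],None,fx=4,fy=4))
E
```

```text
t 4.525 ee [0.3992 0.1313 0.1421] j [ 0.32  0.13 -0.3   1.15  0.    0.87] F [0.1 0.6 0.4]
turn [ -0.5   0.2 179.9]
turn [-0.1 -0.3 -0.1]
shift [-45.4  -0.5  -0.2]
```

View pics/s2.png

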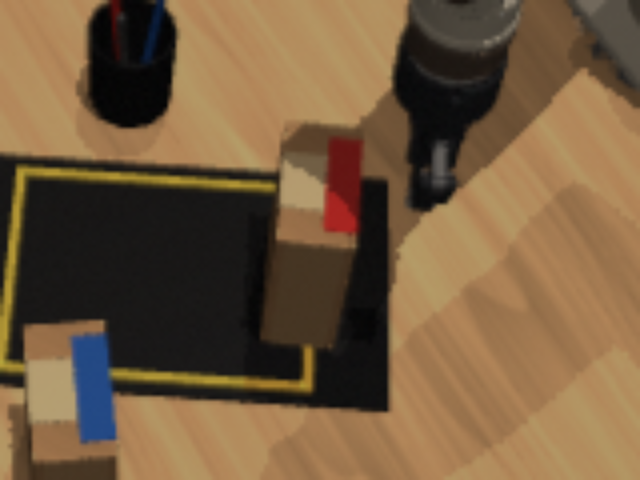

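The carton stands untouched and the fingers are centred behind its red band, with contact expected about 34 mm ahead. I push slowly.

>>> {"method": "move_arm", "body": {
  "rows": [
    [-15,0,0,0,0,0,40],
    [-28,0,0,0,0,0,40],
    [-35,0,0,0,0,0,40],
    [-42,0,0,0,0,0,40],
    [-49,0,0,0,0,0,40],
    [-56,0,0,0,0,0,40],
    [-62,0,0,0,0,0,40],
    [-62,0,0,0,0,0,40]
  ]
}}

```text
t: 5.58
ee_pos: [0.4527, 0.0989, 0.1423]
orientation: [-0.854, -3.018, 0.0]
wrist_force: [0.9, 0.1, -0.2]
grip_width: 0.0343
```

```bash
python3 - <<'E'
from h import *
status(np.r_[CC-CX*.03,.142]); im=snap("scene","s3");cv2.imwrite("pics/s3.png",cv2.resize(cv2.imread("pics/s3.png")[150:270,290:450],None,fx=4,fy=4))
E
```

```text
t 5.575 ee [0.4527 0.0989 0.1423] j [ 0.21  0.21 -0.19  1.17  0.    0.76] F [ 0.9  0.1 -0.2]
turn [-4.000e-01  1.000e-01  1.799e+02]
turn [-0.1 -0.3 -0.1]
shift [17.1 -0.9  0.4]
```

View pics/s3.png

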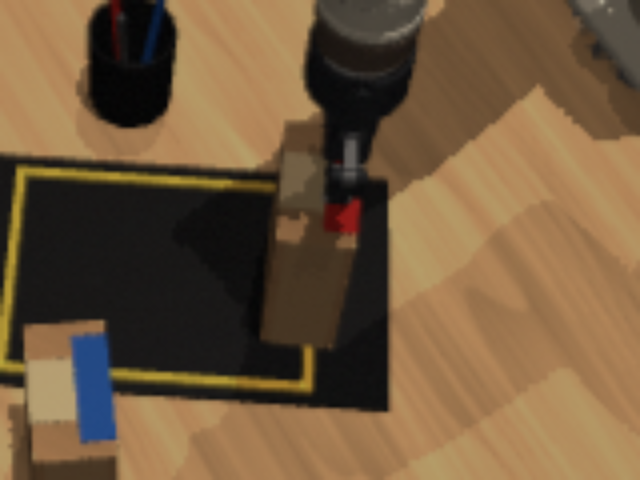

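```bash
python3 - <<'E'
from h import *
e=arm.get_obs()["ee_pos"];f=lambda p:((proj("scene",np.array(p))-[290,150])*4).round(0)
Y=np.array([-CX[1],CX[0]])
for z in(.142,.155,.163,.2):print(z,f([e[0],e[1],z]),f(np.r_[e[:2]+Y*.02,z]),f(np.r_[e[:2]-Y*.02,z]))
print("top corners",[f(np.r_[CC+CX*a*.03+Y*b*.055,.163]) for a in(-1,1) for b in(1,-1)])
im=snap("top","t3");a=cv2.imread("pics/top0.png")[205:265,250:330];b=cv2.imread("pics/t3.png")[205:265,250:330]
cv2.imwrite("pics/t3c.png",cv2.resize(np.hstack([a,b]),None,fx=5,fy=5,interpolation=cv2.INTER_CUBIC))
E
```

```text
0.142 [330. 199.] [329. 221.] [331. 178.]
0.155 [332. 190.] [331. 212.] [332. 168.]
0.163 [333. 185.] [332. 207.] [333. 163.]
0.2 [338. 158.] [338. 181.] [339. 136.]
top corners [array([354., 247.]), array([356., 126.]), array([274., 241.]), array([279., 120.])]
```

View pics/t3c.png

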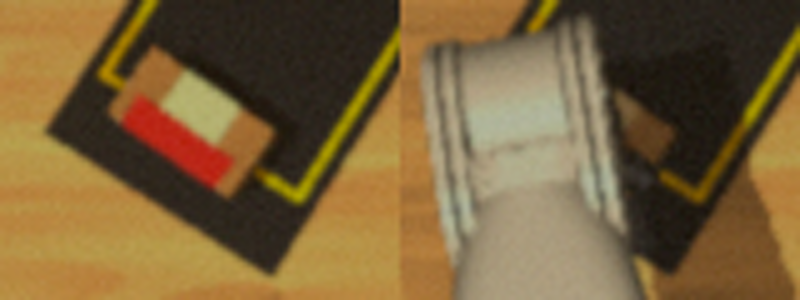

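The carton hasn't moved, although the TCP is 17 mm past its label plane. The part-open fingertips stand farther back and seem to have passed over the top edge. I back off, shut the fingers and go lower.

>>> {"method": "move_arm", "body": {
  "rows": [
    [20,0,0,0,0,0,40],
    [42,0,0,0,0,0,20],
    [62,0,0,0,0,0,0],
    [66,0,8,0,0,0,0],
    [66,0,16,0,0,0,0],
    [66,0,16,0,0,0,0],
    [66,0,16,0,0,0,0]
  ]
}}

```text
t: 6.55
ee_pos: [0.3963, 0.1334, 0.1265]
orientation: [-0.854, -3.018, 0.0]
wrist_force: [-0.0, -0.8, -0.0]
grip_width: 0.0
```

```bash
python3 - <<'E'
from h import *
status(np.r_[CC-CX*.03,.126]); snap("scene","s4")
e=arm.get_obs()["ee_pos"];f=lambda p:((proj("scene",np.array(p))-[290,150])*5).round(0)
print(f(e),f(np.r_[e[:2],.2]))
cv2.imwrite("pics/s4.png",cv2.resize(cv2.imread("pics/s4.png")[150:250,290:420],None,fx=5,fy=5))
E
```

```text
t 6.55 ee [0.3963 0.1334 0.1265] j [ 0.32  0.14 -0.33  1.11  0.    0.87] F [-0.  -0.8 -0. ]
turn [ -0.5   0.2 179.9]
turn [-0.1 -0.3 -0.1]
shift [-49.   -0.8   0.2]
[516. 270.] [533. 206.]
```

View pics/s4.png

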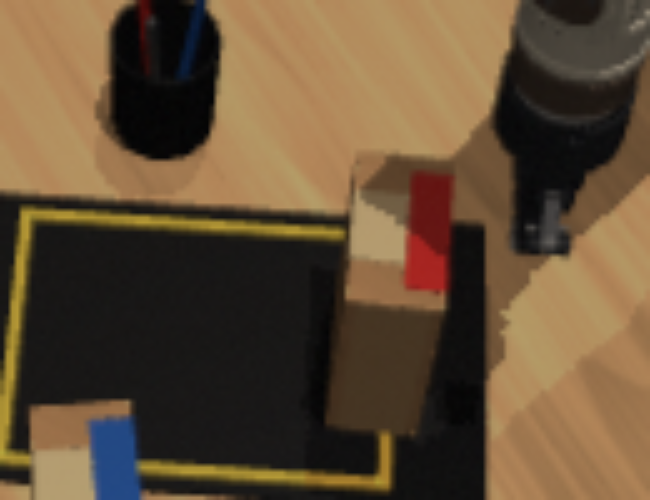

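The fingertip shows at (537,253), but the reported TCP projects to (516,270). The visible tip is therefore about 2 cm higher and 1 cm farther back than reported, which explains the miss. I go another 10 mm lower and push, tracking the red band in the image.

>>> {"method": "move_arm", "body": {
  "rows": [
    [-10,0,5,0,0,0,0],
    [-20,0,10,0,0,0,0],
    [-30,0,10,0,0,0,0],
    [-38,0,10,0,0,0,0],
    [-46,0,10,0,0,0,0],
    [-54,0,10,0,0,0,0],
    [-62,0,10,0,0,0,0],
    [-62,0,10,0,0,0,0]
  ]
}}

```text
t: 7.6
ee_pos: [0.4497, 0.1007, 0.1163]
orientation: [-0.855, -3.018, -0.0]
wrist_force: [-1.4, 0.2, -0.0]
grip_width: -0.0
```

```bash
cat >> h.py <<'E'
def red(name):
    im=snap("scene",name);h=cv2.cvtColor(cv2.imread(f"pics/{name}.png"),cv2.COLOR_BGR2HSV)
    m=cv2.inRange(h,(0,150,60),(8,255,255))|cv2.inRange(h,(172,150,60),(180,255,255));q=np.zeros_like(m);q[175:260,326:395]=m[175:260,326:395]
    print("red",cv2.boundingRect(q),cv2.countNonZero(q))
E
python3 - <<'E'
from h import *
status(np.r_[CC-CX*.03,.126]); red("s5")
h=cv2.cvtColor(cv2.imread("pics/scene0.png"),cv2.COLOR_BGR2HSV);m=cv2.inRange(h,(0,150,60),(8,255,255))|cv2.inRange(h,(172,150,60),(180,255,255));print(cv2.boundingRect(m[175:260,326:395]))
cv2.imwrite("pics/s5.png",cv2.resize(cv2.imread("pics/s5.png")[150:250,290:420],None,fx=5,fy=5))
E
```

```text
t 7.6 ee [0.4497 0.1007 0.1163] j [ 0.22  0.23 -0.25  1.1   0.    0.77] F [-1.4  0.2 -0. ]
turn [-4.000e-01  1.000e-01  1.799e+02]
turn [-0.1 -0.3 -0.1]
shift [13.7 -1.  -9.7]
red (361, 182, 11, 29) 214
(45, 9, 10, 25)
```

View pics/s5.png

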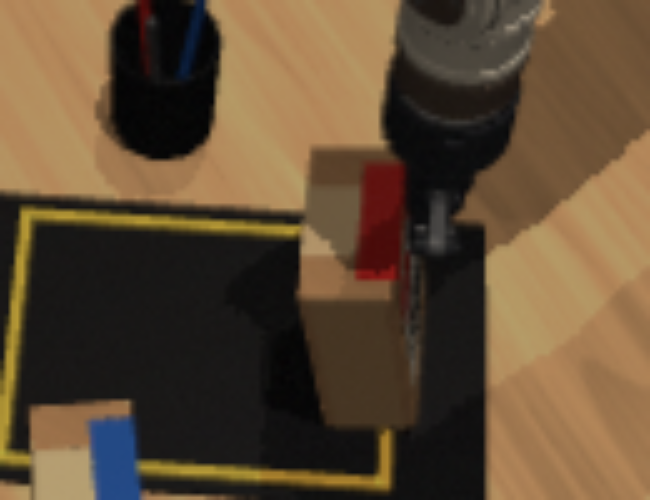

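It tips cleanly: the top has moved about 30 mm, while the base corner is still at (325,425). I keep pushing.

>>> {"method": "move_arm", "body": {
  "rows": [
    [-7,0,0,0,0,0,0],
    [-14,0,0,0,0,0,0],
    [-21,0,0,0,0,0,0],
    [-27,0,0,0,0,0,0],
    [-32,0,0,0,0,0,0],
    [-32,0,0,0,0,0,0]
  ]
}}

```text
t: 8.4
ee_pos: [0.4768, 0.0839, 0.116]
orientation: [-0.855, -3.017, 0.0]
wrist_force: [-0.4, -0.1, 0.1]
grip_width: 0.0005
```

```bash
python3 - <<'E'
from h import *
status(np.r_[CC-CX*.03,.126]); red("s6")
E
```

```text
t 8.4 ee [0.4768 0.0839 0.116 ] j [ 0.17  0.27 -0.19  1.12  0.    0.72] F [-0.4 -0.1  0.1]
turn [-5.000e-01  1.000e-01  1.799e+02]
turn [-0.1 -0.3 -0.1]
shift [45.6 -0.8 -9.8]
red (331, 181, 20, 31) 307
```

The red band has gone from column 371 to 331, so it is falling or already down. I retreat up and back and check.

>>> {"method": "move_arm", "body": {
  "rows": [
    [20,0,-20,0,0,0,0],
    [50,0,-50,0,0,0,0],
    [60,0,-85,0,0,0,0],
    [60,-30,-100,0,0,0,0],
    [60,-80,-100,0,0,0,0],
    [60,-80,-100,0,0,0,0]
  ]
}}

```text
t: 9.2
ee_pos: [0.3823, 0.0457, 0.2168]
orientation: [-0.859, -3.016, 0.0]
wrist_force: [0.2, -0.2, 0.7]
grip_width: -0.0
```

```bash
python3 - <<'E'
from h import *
status([.478,.407,.15],0); red("s7")
snap("top","t7")
a=cv2.imread("pics/s7.png")[160:320,265:425];b=cv2.imread("pics/t7.png")[150:265,245:360]
cv2.imwrite("pics/c7.png",np.hstack([cv2.resize(a,(400,400),interpolation=cv2.INTER_CUBIC),cv2.resize(b,(400,400),interpolation=cv2.INTER_CUBIC)]))
E
```

```text
t 9.2 ee [0.3823 0.0457 0.2168] j [ 0.12  0.01 -0.22  1.34  0.    0.67] F [ 0.2 -0.2  0.7]
turn [ -0.4   0.  148.2]
turn [ -0.   -0.3 -31.8]
shift [108.7 357.6  66.7]
red (0, 0, 0, 0) 0
```

View pics/c7.png

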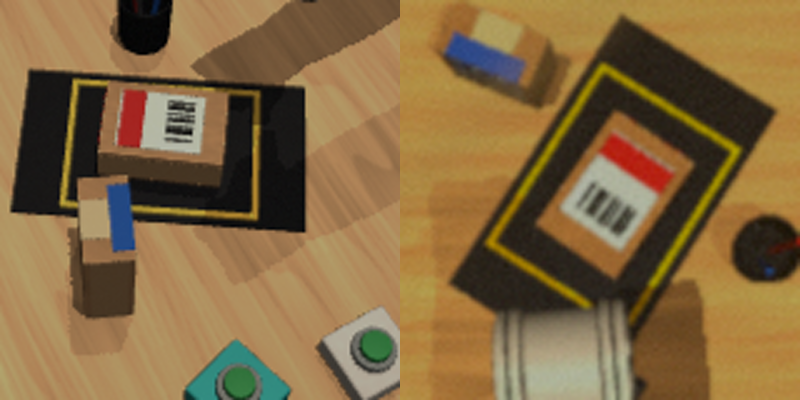

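The carton lies label up inside the frame: the top crop has its corners near (612,108), (694,163), (618,280) and (537,222). I check these in the pad frame and move above the button.

>>> {"method": "move_arm", "body": {
  "rows": [
    [17,55,0,0,0,0,0],
    [34,112,0,0,0,0,0],
    [51,170,0,0,0,0,0],
    [68,226,20,0,0,0,0],
    [85,283,50,0,0,0,0],
    [100,335,80,0,0,0,0],
    [109,358,97,0,0,0,0],
    [109,358,97,0,0,0,0]
  ]
}}

```text
t: 10.3
ee_pos: [0.4771, 0.4115, 0.116]
orientation: [-0.849, -3.016, 0.005]
wrist_force: [-0.9, -0.4, 0.1]
grip_width: -0.0004
```

```bash
python3 - <<'E'
from h import *
w=np.array([at("top",245+(u-400+.5)/3.478-.5,150+(v+.5)/3.478-.5,.063)[:2] for u,v in((612,108),(694,163),(618,280),(537,222))])-PAD
c,s=np.cos(PY),np.sin(PY);print("carton in pad mm",(np.c_[w@[c,s],w@[-s,c]]*1000).round().tolist())
status([.478,.407,.10])
snap("scene","s8");snap("top","t8");e=arm.get_obs()["ee_pos"]
a=cv2.imread("pics/s8.png")[245:335,360:460];a0=cv2.imread("pics/scene0.png")[245:335,360:460]
g=lambda x:cv2.resize(x,(400,360),interpolation=cv2.INTER_CUBIC)
print("ee px",((proj("scene",e)-[360,245])*4),"btn px",((proj("scene",np.array([.478,.407,.057]))-[360,245])*4))
d=cv2.convertScaleAbs(cv2.absdiff(a,a0),alpha=3)
b=cv2.imread("pics/t8.png")[185:255,180:250]
cv2.imwrite("pics/c8.png",np.hstack([g(a),g(d)]))
E
```

```text
carton in pad mm [[80.0, 52.0], [77.0, -61.0], [-82.0, -58.0], [-75.0, 54.0]]
t 10.3 ee [0.4771 0.4115 0.116 ] j [0.71 0.55 0.24 1.27 0.   1.26] F [-0.9 -0.4  0.1]
turn [   0.6   -0.5 -179.9]
turn [-0.3 -0.4  0.1]
shift [-3.2 -3.3 16. ]
ee px [236.59506327 184.90510017] btn px [219.31973321 213.61383789]
```

View pics/c8.png

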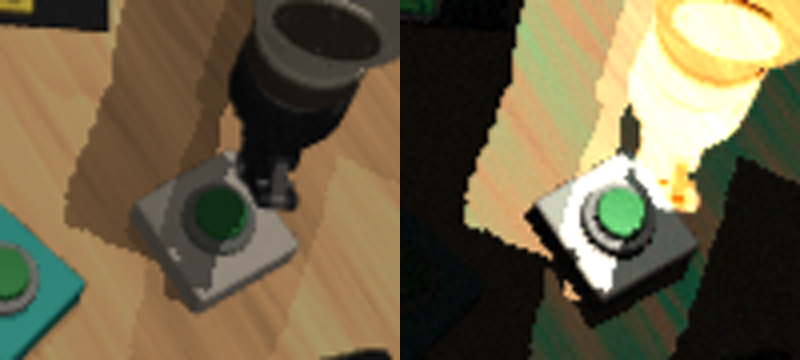

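```bash
python3 - <<'E'
from h import *
for n,e,(u,v) in(("s4",(.3963,.1334,.1265),(290+541/5,150+250/5)),("s8",(.4771,.4115,.116),(360+270/4,245+197/4))):
    for dz in(0,.02,.04): print(n,dz,((at("scene",u,v,e[2]+dz)-e)*1000).round())
# top view: dark gripper pixels vs initial picture near predicted tip
e=arm.get_obs()["ee_pos"];print("ee in top",proj("top",e),"btn",proj("top",np.array([.478,.407,.057])),"flange",proj("top",e+[0,0,.2]))
a=cv2.cvtColor(cv2.imread("pics/t8.png"),cv2.COLOR_BGR2HSV)[205:246,186:236]
print("\n".join("".join("#" if p[2]<50 else "g" if 45<p[0]<95 and p[1]>80 else "w" if p[1]<60 else "." for p in r) for r in a[::2]))
E
```

```text
s4 0 [-22.  -6.   0.]
s4 0.02 [-13.   4.  20.]
s4 0.04 [-3. 13. 40.]
s8 0 [-16.  16.   0.]
s8 0.02 [-8. 21. 20.]
s8 0.04 [-0. 25. 40.]
ee in top [205.1270601  223.11980815] btn [210.25828526 223.89437209] flange [187.96225256 220.53060211]
..................................................
..................................................
..................................................
......##..........................................
.......#####......................................
........######....................................
..#.############.ww...............................
.......#########.wwww...#.........................
........##########.ww.ggg...#.....................
...##...##############.g..........................
.......################...........................
......##############.#.#..........................
....########......................................
.....##...........................................
.................w.......w........................
..................................................
..................................................
..................................................
..................................................
..................................................
..................................................
```

The two views disagree on the tip by up to 2 cm. I settle it from close by, going down to 20 mm above the button and measuring which part of the green is hidden.

>>> {"method": "move_arm", "body": {
  "rows": [
    [-3,-3,10,0,0,0,0],
    [-3,-3,25,0,0,0,0],
    [-3,-3,39,0,0,0,0],
    [-3,-3,39,0,0,0,0],
    [-3,-3,39,0,0,0,0],
    [-3,-3,39,0,0,0,0]
  ]
}}

```text
t: 11.15
ee_pos: [0.4796, 0.4061, 0.0807]
orientation: [-0.854, -3.018, -0.001]
wrist_force: [0.2, 0.3, 0.4]
grip_width: 0.0001
```

```bash
cat >> h.py <<'E'
def asc(cam,name,u0,v0,w,h):
    a=cv2.cvtColor(cv2.imread(f"pics/{name}.png"),cv2.COLOR_BGR2HSV)[v0:v0+h,u0:u0+w]
    print(cam,name);print("\n".join("".join("g" if 45<p[0]<95 and p[1]>90 else "#" if p[2]<45 else "w" if p[1]<70 and p[2]>110 else "-" if p[1]<70 else "." for p in r) for r in a))
E
python3 - <<'E'
from h import *
status([.478,.407,.057]);snap("scene","s9");snap("top","t9");e=arm.get_obs()["ee_pos"]
for c in("scene","top"):print(c,"tip",proj(c,e),"btn",proj(c,np.array([.478,.407,.057])))
asc("scene","scene0",396,280,40,40);asc("scene","s9",396,270,50,50);asc("top","t9",190,208,40,34)
E
```

```text
t 11.15 ee [0.4796 0.4061 0.0807] j [0.7  0.57 0.18 1.18 0.   1.25] F [0.2 0.3 0.4]
turn [-4.000e-01  1.000e-01  1.799e+02]
turn [-0.1 -0.3 -0.1]
shift [ 1.7 -0.  23.7]
scene tip [415.66643385 295.32857176] btn [414.8299333  298.40345947]
top tip [208.89301523 223.27546362] btn [210.25828526 223.89437209]
scene scene0
........................................
........................................
........................................
...................wwww.................
.................wwwwww.................
...............wwwwwwwww................
..............wwwwwwwwwww...............
............wwwwwwwwwwwww...............
..........wwwwwwwwwwwwwwww..............
........wwwwwwwwwwwwwwwwwww.............
......wwwwwwwwwwwwwwwwwwwwww............
.....wwwwwwwwwwwwwwwwwwwwwww............
...wwwwwwwwwwww--.ggg-wwwwwww...........
.wwwwwwwwwwww--gggggggg-wwwwww..........
wwwwwwwwwww---gggggggggg-wwwww..........
wwwwwwwwww----ggggggggggg-wwwww.........
wwwwwwwwww---gggggggggggg.-wwwww........
wwwwwwwww----gggggggggggg.-wwwwww.......
wwwwwwwww----ggggggggggggg-wwwwww.......
w
[... 4119 characters left out ...]
...
.........###########....................
........#########.#.....................
........#########.......................
.......#########........................
......######............................
.......##...wwwww-......................
............wwwwww......................
............wwwwwww.....wwwwww..........
............wwwwwwww....wwwwwww.........
.w..........wwwwwwwwwwwwwwwwwwwww.......
.............wwwww......................
w.......................................
........................................
w.ww....................................
.w.w....................................
.w......................................
www.w...................................
```

```bash
python3 - <<'E'
from h import *
for n in("top0","t9"):
    a=cv2.imread(f"pics/{n}.png")[212:238,192:226].astype(int)
    print(n);print("\n".join("".join("g" if p[1]>p[2]+12 else "#" if p.max()<45 else "o" if p.max()<75 else "." for p in r)+"   "+" ".join("%3d"%p[2] for p in r[12:32:2]) for r in a))
E
```

```text
top0
..................................   170 168 172 168 171 169 171 167 171 175
..................................   150 136 137 145 150 153 158 154 157 158
..................................   163 157 163 163 166 166 169 166 167 154
..................................   179 179 178 177 177 178 179 181 179 162
..................................   182 183 182 182 179 178 180 180 179 171
..................................   182 182 178 167 156 168 177 181 180 171
..................................   181 179 164 135 128 133 162 177 181 174
..................................   178 170 135  95 103 115 126 176 178 172
................gggggg............   178 146  95  63  72  95 105 165 177 174
...............gggggggg...........   178 125  60  52  56  75 109 152 176 175
..............gggggggggg..........   180  99  48  52  58  62 111 127 176 172
..............gggggggggg..........   172  83  48  51  62  64 108 109 178 161
..............gggggggggg..........   167  81  53  56  62  65 109 113 175 153
..............gggggggggg..........   165  79  54  59  67  68 108 118 175 167
..............ggg
[... 2211 characters left out ...]
 99  97
oooo######oooooooooooooo..........    70  64  58  65  65  69  85 104 104  99
ooooo##ooo.......ooooo............   137 130  77  67  68  80 100 107 103  94
ooooooo...........ooo.............   163 162 109  71  69 119 147 142 105  95
.oooo..............o..............   167 165 150  81  78 149 162 164 124  98
...oo...........................o.   166 165 167 112  94 160 168 165 151 121
...ooo............................   165 166 166 152 139 167 162 167 165 146
....ooo...........................   155 148 145 145 143 149 142 140 146 136
.....ooo..........................   160 154 153 156 153 154 145 144 149 147
......oo..........................   172 170 170 170 166 161 157 158 157 159
```

Vision leaves 1–2 cm of doubt here, so I feel for the button with small downward steps and the wrist force.

>>> {"method": "move_arm", "body": {
  "rows": [
    [2,0,6,0,0,0,0],
    [2,0,12,0,0,0,0],
    [2,0,17,0,0,0,0],
    [2,0,21,0,0,0,0],
    [2,0,24,0,0,0,0],
    [2,0,26,0,0,0,0],
    [2,0,26,0,0,0,0]
  ]
}}

```text
t: 12.12
ee_pos: [0.4776, 0.4071, 0.0546]
orientation: [-0.854, -3.018, -0.0]
wrist_force: [0.7, -0.7, -0.5]
grip_width: 0.0001
```

```bash
python3 - <<'E'
from h import *
print(arm.get_obs()["wrist_force"]);snap("scene","s10");snap("top","t10");e=arm.get_obs()["ee_pos"]
for c in("scene","top"):print(c,"tip",proj(c,e))
asc("scene","s10",396,275,45,42)
a=cv2.imread("pics/t10.png")[212:238,192:226].astype(int)
print("\n".join("".join("g" if p[1]>p[2]+12 else "#" if p.max()<45 else "o" if p.max()<75 else "." for p in r) for r in a))
E
```

```text
[ 0.73342591 -0.74571013 -0.52498496]
scene tip [414.8108204  298.70526762]
top tip [210.34510326 223.97654272]
scene s10
................###################-------###
................#############################
................#############################
.................############################
.................############-##############.
.................###########################.
..................##########################.
...................########################..
...................########################..
.................--#######################...
...............----######################....
..............------####################.....
............--------##################.......
..........---------#################.........
........-----------###############...........
.......------------##############............
.....-------------###############............
...------------##################............
.------------##ggg#-########--###............
-------------#gggg#-#######---##.............
------------##gggg-########----..............
-----------#
[... 1163 characters left out ...]

oooooo##########ooooooo...........
ooooooo##########oooooooo.........
ooooooooo#########ooooooo.........
oooooooooo########oogooooo........
oooooooooo########oogooooo........
oooooooooo########oooooooo........
oooooooooo#########ooooooo........
ooooooooo###########ooooo.........
ooooooooo########ooooooooo........
oooooooo########oooooooo..........
ooooooo#######ooooooooooo.........
ooooooo######oooooooooooo.........
.oooooo###oo....ooooooooo.........
..oooooooo.........ooo............
...ooooo............oo............
....ooo.........................o.
.....oo...........................
.....ooo..........................
.......oo.........................
........oo........................
```

No contact even at a reported z of 54.6 mm, so the tool really does sit off its reading here. Taken together, the two views put the tip about (-7, +22, +20) mm from the report. I raise, correct for that and check again.

>>> {"method": "move_arm", "body": {
  "rows": [
    [0,0,-10,0,0,0,0],
    [0,0,-20,0,0,0,0],
    [-9,-8,-20,0,0,0,0],
    [-17,-15,-20,0,0,0,0],
    [-17,-15,-10,0,0,0,0],
    [-17,-15,-5,0,0,0,0],
    [-17,-15,-5,0,0,0,0]
  ]
}}

```text
t: 13.1
ee_pos: [0.4836, 0.3851, 0.0585]
orientation: [-0.853, -3.017, 0.002]
wrist_force: [0.4, -0.3, -0.7]
grip_width: 0.0002
```

```bash
python3 - <<'E'
from h import *
o=arm.get_obs();print(o["wrist_force"],o["joints"]);snap("scene","s11");snap("top","t11");e=o["ee_pos"]
for c in("scene","top"):print(c,"tip",proj(c,e))
asc("scene","s11",396,275,45,42)
a=cv2.imread("pics/t11.png")[212:238,192:226].astype(int)
print("\n".join("".join("g" if p[1]>p[2]+12 else "#" if p.max()<45 else "o" if p.max()<75 else "." for p in r) for r in a))
E
```

```text
[ 0.44892497 -0.29295775 -0.7360017 ] [0.67027938 0.56632845 0.11412358 1.1232209  0.00407107 1.22157477]
scene tip [409.26888508 292.70782935]
top tip [215.77139378 222.58875786]
scene s11
............#########################........
.............########################........
.............#######################.........
..............#####################..........
..............####################...........
..............###################............
..............#################..............
..............###############................
.............##############..................
.............##############..................
.............##############..................
............###############..................
............--#######---##...................
..........----#######-----...................
........------#######---www..................
......--------#######----www.................
.....---------###--#-----www.................
...-----------######------www................
.------------#######----##wwww...............
-------------#gg####----##wwww......
[... 1231 characters left out ...]

..ooooooooooooo#######oo..........
...ooooooooooooo######ooo.........
...ooooooooooooo#######oo.........
....oooooooooooo######oooo........
.....ooooooooooo#o#o#oooooo.......
......oooooooooo#oooooooooo.......
.......ooooooooooo##oooooooo......
......oooooooooo#ooooooooooo......
......oooooooooooooooooooooooo....
.......ooooooooooooooooooooooo....
........oooooooooooooooooo.o.oo...
........oooooooooo.......o........
.........oooooo..........oo.o.....
...........oo.............oo......
...........oo.....................
.............o....................
................................o.
..................................
..................................
..................................
```

>>> {"method": "move_arm", "body": {
  "rows": [
    [0,0,2,0,0,0,0],
    [0,0,4,0,0,0,0],
    [0,0,6,0,0,0,0],
    [0,0,6,0,0,0,0]
  ]
}}

```text
t: 13.7
ee_pos: [0.484, 0.3856, 0.0532]
orientation: [-0.853, -3.018, 0.001]
wrist_force: [0.3, -0.5, -1.0]
grip_width: -0.0002
```

>>> {"method": "move_arm", "body": {
  "rows": [
    [0,0,2,0,0,0,0],
    [0,0,4,0,0,0,0],
    [0,0,6,0,0,0,0],
    [0,0,6,0,0,0,0]
  ]
}}

```text
t: 14.2
ee_pos: [0.4838, 0.3854, 0.0469]
orientation: [-0.853, -3.018, 0.001]
wrist_force: [-0.3, 0.5, 0.2]
grip_width: 0.0002
```

>>> {"method": "move_arm", "body": {
  "rows": [
    [0,0,2,0,0,0,0],
    [0,0,4,0,0,0,0],
    [0,0,6,0,0,0,0],
    [0,0,6,0,0,0,0]
  ]
}}

```text
t: 14.7
ee_pos: [0.4836, 0.3853, 0.0406]
orientation: [-0.853, -3.017, 0.002]
wrist_force: [0.9, 0.7, 0.6]
grip_width: -0.0002
```

```bash
python3 - <<'E'
from h import *
o=arm.get_obs();print(o["wrist_force"]);snap("scene","s12");asc("scene","s12",400,282,34,24)
E
```

```text
[0.89031388 0.68573133 0.55456905]
scene s12
.........####################.....
.........##################.......
.........################.........
.........##############...........
........##############............
........##############............
......--#############-............
....---#-#######---##-w...........
..-------#######--##-www..........
.--------#######----wwww..........
---------#######----wwwww.........
--------####--#------wwwww........
--------#####-#-------wwww........
-------########----#.-wwwww.......
-------##gg####---###--wwwww......
-------##gg####----##--wwwwww.....
------###gg####----##g--wwwww.....
------#-#ggg###---###g--wwwwww....
------#-#gggggggggggg.--wwwwwww...
------##-#ggggggggggg---wwwwwww...
------##-##ggggggggg.---wwwwwwww..
-------##-#-gggggggg---wwwwwwwwww.
w------##----.ggg..----wwwwwwwwwww
--------###------------wwwwwwwwwww
```

The finger covers most of the button in the scene view (columns 411–420, lower edge at row 299) and there is still no contact. I keep feeling down.

>>> {"method": "move_arm", "body": {
  "rows": [
    [0,0,2,0,0,0,0],
    [0,0,4,0,0,0,0],
    [0,0,6,0,0,0,0],
    [0,0,6,0,0,0,0]
  ]
}}

```text
t: 15.25
ee_pos: [0.4835, 0.3853, 0.0345]
orientation: [-0.853, -3.017, 0.002]
wrist_force: [-0.7, -0.8, -0.6]
grip_width: -0.0002
```

>>> {"method": "move_arm", "body": {
  "rows": [
    [0,0,2,0,0,0,0],
    [0,0,4,0,0,0,0],
    [0,0,4,0,0,0,0]
  ]
}}

```text
t: 15.62
ee_pos: [0.4833, 0.3851, 0.0301]
orientation: [-0.853, -3.017, 0.003]
wrist_force: [-1.5, 0.5, -0.0]
grip_width: -0.0003
```

```bash
python3 - <<'E'
from h import *
o=arm.get_obs();print(o["wrist_force"]);snap("scene","s13");asc("scene","s13",400,282,34,24)
snap("top","t13")
a=cv2.imread("pics/t13.png")[212:238,192:226].astype(int)
print("\n".join("".join("g" if p[1]>p[2]+12 else "#" if p.max()<45 else "o" if p.max()<75 else "." for p in r) for r in a))
E
```

```text
[-1.47966787  0.46830103 -0.04069921]
scene s13
........#####################.....
........####################......
........###################.......
........#################.........
........###############...........
........##############............
......-##############-............
....---##############ww...........
..-----##############www..........
.--------#######--##-www..........
--------#######-----wwwww.........
--------#######---.--wwwww........
--------#######---gg--wwww........
--------###---#-----g-wwwww.......
-------########---#-g.-wwwww......
-------##g#####---##g.-wwwwww.....
------###gg###----##gg--wwwww.....
------###gg###----##.g--wwwwww....
------###gg###----##g.--wwwwwww...
------##-#gggggg-#g#g---wwwwwww...
------##-##ggggggggg.---wwwwwwww..
-------##-#-gggggggg---wwwwwwwwww.
w------####--.ggg.-----wwwwwwwwwww
--------##-------------wwwwwwwwwww
.oooo###ooooooooo#oo..............
.oooo###oooo.oooo####o............
.ooooo###oooo.oooo####o...........
..oooooooooooooooo####oo..........
...oooooooooooooo######oo.........
....oooooooooooo########o.........
....ooooooooooooo#######o.........
.....ooooooooooooo#####oo.........
......oooooooooooo#####ooo........
.......oooooooooooo#oooooo........
........ooooooooooo#ooooooo.......
.........oooooooooo#oooooooo......
.........oooooooooooooooooooo.....
........ooooooooooooooooooooo.....
........oooooooooooooooooooooo....
.........oooooooooooooooooooooooo.
..........ooooooooooooooooo.o.ooo.
...........oooooooooo....o.oooooo.
............oooooo.........oooooo.
.............oo.............oo..o.
..............oo..................
..................................
..................................
..................................
..................................
..................................
```

>>> {"method": "move_arm", "body": {
  "rows": [
    [0,0,2,0,0,0,0],
    [0,0,4,0,0,0,0],
    [0,0,4,0,0,0,0]
  ]
}}

```text
t: 16.1
ee_pos: [0.4835, 0.3854, 0.0265]
orientation: [-0.853, -3.018, 0.002]
wrist_force: [0.5, -1.0, 2.1]
grip_width: 0.0001
```

Fz has risen to 2.1 N, so the finger is on the button. I press on in small steps.

>>> {"method": "move_arm", "body": {
  "rows": [
    [0,0,2,0,0,0,0],
    [0,0,3,0,0,0,0],
    [0,0,3,0,0,0,0]
  ]
}}

```text
t: 16.48
ee_pos: [0.4836, 0.3853, 0.0237]
orientation: [-0.853, -3.018, 0.002]
wrist_force: [-0.8, -1.1, 3.5]
grip_width: -0.0001
```

>>> {"method": "move_arm", "body": {
  "rows": [
    [0,0,2,0,0,0,0],
    [0,0,4,0,0,0,0],
    [0,0,4,0,0,0,0]
  ]
}}

```text
t: 16.85
ee_pos: [0.4837, 0.3854, 0.021]
orientation: [-0.853, -3.018, 0.0]
wrist_force: [-2.6, -2.3, 9.4]
grip_width: 0.0
```

Past 5 N and stiffening, so it is close to or at the stop. I press a little harder and hold briefly.

>>> {"method": "move_arm", "body": {
  "rows": [
    [0,0,3,0,0,0,0],
    [0,0,4,0,0,0,0],
    [0,0,4,0,0,0,0],
    [0,0,4,0,0,0,0]
  ]
}}

```text
t: 17.35
ee_pos: [0.4839, 0.3856, 0.0207]
orientation: [-0.854, -3.019, -0.002]
wrist_force: [-6.8, -5.8, 21.4]
grip_width: 0.0001
```

```bash
python3 - <<'E'
from h import *
o=arm.get_obs();print(o["wrist_force"],o["torque"]);snap("scene","s14");asc("scene","s14",400,282,34,24)
E
```

```text
[-6.75305596 -5.82463236 21.39681492] [-1.03096302  1.3354607   0.01520642]
scene s14
.......#######################....
........#####################.....
.......#####################......
........###################.......
........#################.........
........###############...........
......-##############-............
....---##############ww...........
..-----#############-www..........
.-----##############-www..........
------#-#######--###wwwww.........
--------#######---#--wwwww........
--------######---.g---wwww........
-------#######----gg--wwwww.......
-------####--#-----g.--wwwww......
-------#######-----gg--wwwwww.....
------########---##gg---wwwww.....
------########---##gg.--wwwwww....
------#-#####----###g---wwwwwww...
------#--#####---###g---wwwwwww...
------##-###g#-#####.---wwwwwwww..
-------##-##gggggggg---wwwwwwwwww.
w------###-#-ggggg.----wwwwwwwwwww
--------##-------------wwwwwwwwwww
```

It stops hard at a reported z of 20.7 mm with 21 N, about 6 mm below first touch, as a full stroke should. The finger sits about 4 mm left of centre in the view and could be resting on the ring. I release and press once more, shifted 4 mm, to make sure.

>>> {"method": "move_arm", "body": {
  "rows": [
    [0,0,-10,0,0,0,0],
    [2,0,-20,0,0,0,0],
    [4,0,-20,0,0,0,0],
    [4,0,-12,0,0,0,0],
    [4,0,-6,0,0,0,0],
    [4,0,-4,0,0,0,0],
    [4,0,-4,0,0,0,0]
  ]
}}

```text
t: 18.27
ee_pos: [0.4799, 0.3873, 0.0243]
orientation: [-0.853, -3.018, -0.0]
wrist_force: [-2.6, -1.7, 4.2]
grip_width: -0.0001
```

>>> {"method": "move_arm", "body": {
  "rows": [
    [0,0,2,0,0,0,0],
    [0,0,3,0,0,0,0],
    [0,0,3,0,0,0,0]
  ]
}}

```text
t: 18.65
ee_pos: [0.48, 0.3873, 0.0216]
orientation: [-0.854, -3.019, -0.001]
wrist_force: [-0.8, -0.6, 5.5]
grip_width: 0.0001
```

>>> {"method": "move_arm", "body": {
  "rows": [
    [0,0,3,0,0,0,0],
    [0,0,6,0,0,0,0],
    [0,0,6,0,0,0,0],
    [0,0,6,0,0,0,0]
  ]
}}

```text
t: 19.15
ee_pos: [0.4803, 0.3875, 0.0206]
orientation: [-0.854, -3.02, -0.005]
wrist_force: [-8.4, -6.7, 26.5]
grip_width: -0.0
```

The second press gives the same stop (20.6 mm) with the spring at about 5 N just before it, which is the force given for fully down. I retreat well clear.

>>> {"method": "move_arm", "body": {
  "rows": [
    [0,0,-15,0,0,0,0],
    [0,0,-50,0,0,0,0],
    [0,0,-100,0,0,0,0],
    [0,0,-150,0,0,0,0],
    [40,0,-180,0,0,0,0],
    [80,0,-180,0,0,0,0],
    [80,0,-180,0,0,0,0],
    [80,0,-180,0,0,0,0]
  ]
}}

```text
t: 20.15
ee_pos: [0.4127, 0.4285, 0.2003]
orientation: [-0.854, -3.021, -0.003]
wrist_force: [-1.0, -0.8, 0.8]
grip_width: -0.0004
```

```bash
python3 - <<'E'
from h import *
o=arm.get_obs();print(o["ee_pos"],o["wrist_force"],o["joint_velocities"].round(3))
for c,b in(("scene","scene0"),("top","top0")):
    snap(c,c+"F");f=cv2.imread(f"pics/{c}F.png")
    h=cv2.cvtColor(f,cv2.COLOR_BGR2HSV);h0=cv2.cvtColor(cv2.imread(f"pics/{b}.png"),cv2.COLOR_BGR2HSV)
    x0,y0,x1,y1={"scene":(285,225,330,290),"top":(250,145,295,182)}[c]
    for H in(h0,h):
        M=cv2.moments(cv2.inRange(H,(105,120,50),(125,255,255))[y0:y1,x0:x1],True);print(c,"blue",M["m00"],[round(M[k]/max(M["m00"],1),1) for k in("m10","m01")])
t7=cv2.imread("pics/t7.png")[160:240,262:350];tF=cv2.imread("pics/topF.png")[160:240,262:350]
h=cv2.cvtColor(tF,cv2.COLOR_BGR2HSV)
for t in(t7,tF):
    H=cv2.cvtColor(t,cv2.COLOR_BGR2HSV);m=cv2.inRange(H,(0,150,60),(8,255,255))|cv2.inRange(H,(172,150,60),(180,255,255));M=cv2.moments(m,True);print("red",M["m00"],M["m10"]/M["m00"],M["m01"]/M["m00"])
asc("scene","sceneF",400,282,34,24)
E
```

```text
[0.41268801 0.42853701 0.20027708] [-0.97835142 -0.77383906  0.80328159] [-0.02   0.008  0.004  0.003  0.     0.001]
scene blue 225.0 [28.2, 21.3]
scene blue 225.0 [28.1, 21.3]
top blue 89.0 [16.4, 20.2]
top blue 88.0 [16.4, 20.2]
red 159.0 50.61006289308176 36.37735849056604
red 157.0 50.49044585987261 36.318471337579616
scene sceneF
..................................
...............----...............
.............------...............
...........---------..............
..........-----------.............
........-------------.............
......----------------............
....-------------------...........
..-----w---w------------..........
.-w---------------------..........
ww-----------.ggg--------.........
wwwww------gggggggg-------........
wwwwwww---gggggggggg------........
wwwwww----ggggggggggg------.......
wwwwww---gggggggggggg#------......
wwwww----ggggggggggggg-------.....
wwwww----ggggggggggggg-------.....
wwwww----ggggggggggggg--------....
wwwww-----gggggggggggg---------...
wwwww---w-ggggggggggg----------...
wwwwww-----ggggggggg.-----------..
wwwwww------gggggggg-------------.
wwwwwww---w--.ggg..-------------ww
wwwwwww---------------w---------ww
```

The button is up and fully visible, the carton hasn't moved since it fell, the blue carton is unchanged, and the arm is clear and still. I hand it in.

```bash
python3 -c "
from station import arm
print(arm.close_job())"
```

```text
the job is handed in; nothing more can be done
None
```

I tipped the red-labelled carton over, pressed the green button to its stop and released it, and handed the job in at about 20 s of the 51 s allowed. The hand-in gives no verdict.

**Carton:** It lies label up. Its corners measure about ±80 mm along and at most 61 mm across from the pad's centre, against limits of 128 and 98 mm. It did not move between falling and hand-in.

**Button:** I pressed it twice. Both presses met a hard stop at the same height, about 6 mm below first touch, with the spring at roughly 5 N in the second press just before the stop. The second press was shifted 4 mm, in case the finger had been resting on the grey ring. The last picture shows the button unobstructed with its green face as at the start.

**Other objects:** The blue-labelled carton is unchanged in both views. I did not measure the pen cup, calculator, mug and mouse again at the end, but the arm stayed clear of them.

**What went wrong or disagreed:**
- The first approach ran the last joint to its stop, so I used the other half turn.
- The first push passed over the top of the carton without moving it.
- The reported fingertip position did not match the cameras or the contact: at the button the tip was about 3 cm higher than reported and 1–2 cm off sideways. I did not find the cause. I lined up on the images and felt for contact with the wrist force instead.

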